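# Pin the retaining gate back on the spice tray

### The arm

A 7-joint arm with a two-finger parallel gripper is mounted at the origin on a cart in front of the work surface, level with it; the furniture and walls round the work are solid. World frame = base frame: x ahead of the robot, y to its left, z up, the work surface at z = 0. Lengths are in m, angles in rad, forces in N, time in s.
With the tool pointing down it reaches from about 0.425 to 0.925 m from the base axis. Payload 6.8 kg.
Tool frame: the origin (TCP) lies on the centre line of the jaws, within the pads' length; the fingertips stand 25 mm ahead of it and the grasp point (between the pads) lies 6 mm ahead of it; z points along the fingers, y is the line along which they close (so a half turn about z gives the same grasp; the last joint's range is limited). The gripper opens to 85 mm and grips with 20 to 120 N. Pads are 22 mm wide; open, the fingers measure 114 mm over their backs; the gripper's body (76 mm by 85 mm) begins 54 mm behind the grasp point. The pads swing forward as they close: fully open they stand 13 mm farther back than shut.
Start: joints at [1.124, 0.477, 0.022, 1.555, -0.011, 1.109, -0.083], TCP at [0.224, -0.637, 0.217] pointing down, gripper open.
Joint ranges: [-2.96, 2.96], [-0.34, 2.1], [-1.41, 1.46], [0.24, 2.44], [-1.37, 4.51], [0.17, 1.92], [-2.96, 2.96]. Speed limits (rad/s): [2.39, 2.39, 3.14, 3.14, 3.14, 3.14, 3.14].

### API

Orientations are given as a rotation vector (axis times angle).
In Python, from bench import telemetry, grab_frame, job gives the robot as it stands.
- The arm moves only by the tool apply_moves, never from a script. Its argument "rows" is a list of rows, each a list of 2 entries, a list of its own where there are three numbers: the shift along the tool's x, y, z each as a share of 250 mm, from -1 to 1, then the turn, a rotation vector about the tool's x, y, z each as a share of pi rad, from -1 to 1. A call has 1 to 10 rows; each row is the pose to reach, as a shift and turn from the pose commanded when the call began, along the tool's axes at that moment, turning the shorter way round; what a row does not reach only later rows make up. A row lasts 1/8 s, in which the tool goes at most 62.5 mm and 10.7 degrees, less where a joint would pass 70% of its speed; a pose out of reach is approached as far as the arm can. A call with a number of a shift or a turn outside -1 to 1 is refused whole. A call with a gripper value outside its range is refused whole. "jaw" is the gripper's target within -1 to 1 (fully open at 1, half-way at 0, shut at -1), set as the call begins (left out, the last holds). The fingers move at their own pace and stop on an object; "newtons" is the grip in N (left out, the last holds). Time passes only in rows, so rows that repeat a pose let the fingers close. It gives the time, the measured TCP pose, the force, the opening and the grip force at its end, in the units of the state.
- telemetry.get_obs(): the state, without advancing time (a new reading comes with each control period).
- grab_frame(name): name is "scene" or "top" or "wrist"; returns a dict with "frame" (384x512x3 uint8, red, green, blue), "vertical_fov" (degrees; the focal length in pixels is half the picture's height over the tangent of half this angle, whatever the lens; pixels are square), "cx", "cy" (the principal point, pixels), "origin" and "attitude" of the camera in the world. Camera axes: x right, y up, looking along -z (the intrinsics and any distortion apply to the point x, -y, -z); pixel columns grow to the right and rows downward; lengths in m; the calibration is good to about 2 mm. A picture is of the moment at which its call begins. There is no depth.
- job.hand_in(): hands the job in; it is judged then, once.
The state is a dict: "clock": time; "joints": joint angles; "qvel": joint speeds; "tau": joint torques, N m; "tcp_pos": TCP position; "orientation": TCP orientation; "contact_force": force on the tool from outside, world axes, zero at the start; "moment": the same for the moment, N m; "grip_width": finger opening in m; "gripper_force": force on a finger pad.
Only numpy, scipy, OpenCV 4.12 (cv2) and the standard library are available. Lean on these libraries where they do the work, as an engineer would, in place of code of your own. Each camera call takes 0.05 s, during which the arm holds its last target. There are 200 camera calls.

### The job

The gate of the spice tray was taken off for washing. Lay it back across the front of the tray, brass ring on the hinge post (pushed up into the V stop so the holes line up) and free end in the keeper notch, then take the steel pin from its stand and thread it through both holes until its collar sits down on the ring. Leave the three jars in the tray standing where they are, and let everything go at the end.

Things in the scene. Friction and masses are not known exactly. Their poses are not given: they have to be found in the camera images.
- spice_tray: Low wooden tray, fixed, 150 (x) x 280 (y) x 41 mm, base 10 mm thick, 32 mm walls on it at the back (+x) and along the rear part of the two ends; origin centre of underside, x away from the open front edge, y along the front towards the keeper end, z up. Three jars stand in its back half (x = +25 mm in this frame).
- hinge_top (a point): Centre of the mouth of the hinge post, at (-55, -105, 40) mm in the tray's frame, axes as the tray's. Steel tube, 28 mm outside, hole 12 mm wide, 30 mm deep. Two steel walls, 14 mm higher than the post, form a V stop round its -y side (open to +y): a 28 mm ring laid on the post and pushed to -y into the V stops with its hole within about 1 mm of the post's.
- keeper_floor (a point): Centre of the floor of the keeper notch, at (-55, +105, 40) mm in the tray's frame, axes as the tray's: a steel post with two prongs, 14 mm high, 22 mm apart (in x), the notch open along y.
- gate_grip (a point): On the loose gate, mid-point of its upright grip tab, 40 mm above the underside. Gate: wooden bar along its y, 14 mm wide, 18 mm high, 236 mm long in all, 150 g, brass ring at its -y end. Tab 16 (x) x 30 (y) mm, at the bar's middle, rising to 62 mm. Starts flat on the worktop before the tray, right way up. In place it lies level, axes parallel to the tray's.
- gate_ring (a point): Centre of the ring's hole at the gate's underside, 105 mm to -y of the tab's middle. Brass ring 28 mm outside, hole 12 mm, 18 mm high. Axes as the gate's.
- gate_tip (a point): Point on the gate's underside 105 mm to +y of the tab's middle; this part lies in the keeper notch (the bar ends 12 mm beyond). Axes as the gate's.
- pin_stand: Grey plastic block, fixed, 52 x 52 x 50 mm, with a 12 mm upright hole right through its middle; origin centre of underside.
- pin_grip (a point): On the loose steel pin, mid-way up its black grip, 22 mm above the collar's underside. Pin: 84 mm long, 50 g; shank 10 mm thick, 44 mm long, the last 9 mm tapered to 4 mm; collar 22 mm across, 4 mm thick; round black grip 16 mm thick, 36 mm long. z runs from tip to grip. Starts upright in the stand, collar on its top.
- pin_collar (a point): Centre of the collar's underside, 44 mm above the pin's tip.
- pin_tip (a point): Centre of the pin's lower end.
- jar_left: Spice jar with green cap, 46 x 46 x 106 mm, loose in the tray; origin centre of underside, z up.
- jar_mid: Small salt shaker with grey cap and glass body, 44 x 44 x 90 mm, loose in the tray; origin centre of underside, z up.
- jar_right: Spice jar with green cap, 46 x 46 x 106 mm, loose in the tray; origin centre of underside, z up. The three may stand in any order.
Not all that is in view belongs to the job. There is more than one size of the part that bears pin_grip; the job needs the middle-sized.

How it is judged:
On the way:
1. the gate lies on the hinge post (holes within 5 mm) and in the keeper notch, level with both (horizontal distance between gate_ring and hinge_top below 0.005 m and z of gate_ring in the frame of hinge_top between -0.004 and 0.004 m and x of gate_tip in the frame of keeper_floor between -0.01 and 0.01 m and z of gate_tip in the frame of keeper_floor between -0.004 and 0.004 m), for 0.2 s.
At the end, for the whole second after the job is handed in: Gate ring within 5 mm of the post's axis, gate underside within 4 mm of post and keeper tops, tip in the notch (10 mm sideways); pin through both holes within 4 mm of their axes and 0.1 rad of upright, collar 18 mm (2.5 mm either way) above the post; gate, pin at rest; jars upright (all of step 1 and horizontal distance between pin_tip and hinge_top below 0.004 m and horizontal distance between pin_collar and gate_ring below 0.004 m and z of pin_collar in the frame of hinge_top between 0.0155 and 0.0205 m and angle between the z axis of pin_tip and the z axis of spice_tray, either way round below 0.1 rad and linear speed of each of gate, pin below 0.02 m/s and angle between each of jar_left, jar_mid, jar_right's own z axis and vertical below 0.15 rad); the robot touches nothing.
It fails at once if a green-capped spice jar was knocked over or shifted by more than 25 mm (distance of jar_left from where it was at the start of the episode above 0.025 m or angle between jar_left's own z axis and vertical above 0.4 rad).
It fails at once if the salt shaker was knocked over or shifted by more than 25 mm (distance of jar_mid from where it was at the start of the episode above 0.025 m or angle between jar_mid's own z axis and vertical above 0.4 rad).
It fails at once if the other green-capped spice jar was knocked over or shifted by more than 25 mm (distance of jar_right from where it was at the start of the episode above 0.025 m or angle between jar_right's own z axis and vertical above 0.4 rad).
It also fails if it takes over 54 s, if anything falls off the work surface, if the arm or the gripper's body presses on something with over 40 N, if the wrist force passes 120 N, or if a joint passes its speed limit or range.

## Working session

There is one attempt and no reset: what is moved stays moved. The work goes in short steps, Python scripts to look and compute and a tool call to move; the robot and the scene stay as the last step left them, time stands still between calls to the robot, and variables do not carry over. Pictures are saved under pics/ and viewed, at most 10 in all, crops included, and the job is handed in when it is done.

Besides the shell and the picture viewer there is one more tool, called after ">>>" as name([rows], argument=value, ...), one row to a line, values as JSON. apply_moves: Moves the arm, as the interface text tells. Its arguments: {"type":"object","properties":{"rows":{"type":"array"},"jaw":{"type":"number"},"newtons":{"type":"number"}},"required":["rows"]}

```bash
ls; mkdir -p pics
cat > h.py <<'E'
import numpy as np,cv2
from scipy.spatial.transform import Rotation as R
from bench import telemetry, grab_frame, job
def cam(n,save=None):
    f=grab_frame(n)
    if save: cv2.imwrite('pics/'+save,cv2.cvtColor(f['frame'],cv2.COLOR_RGB2BGR))
    return f
def rot(a):
    a=np.array(a,float)
    return a if a.shape==(3,3) else R.from_rotvec(a).as_matrix() if a.size==3 else R.from_quat(a).as_matrix()
def foc(f): return f['frame'].shape[0]/2/np.tan(np.radians(f['vertical_fov'])/2)
def ray(f,u,v):
    F=foc(f); d=np.array([(u-f['cx'])/F,-(v-f['cy'])/F,-1.]); return np.array(f['origin']),rot(f['attitude'])@d
def onz(f,u,v,z):
    o,d=ray(f,u,v); return o+d*(z-o[2])/d[2]
def proj(f,p):
    c=rot(f['attitude']).T@(np.array(p)-f['origin']); F=foc(f); return f['cx']-F*c[0]/c[2], f['cy']+F*c[1]/c[2]
E
python3 - <<'E'
from h import *
import pickle
print(telemetry.get_obs())
fs={}
for n in('scene','top','wrist'):
    f=cam(n,n+'0.png'); fs[n]=f; print({k:v for k,v in f.items() if k!='frame'})
pickle.dump(fs,open('fs.pkl','wb'))
a=cv2.imread('pics/scene0.png');b=cv2.imread('pics/top0.png')
E
```

```text
pics
{'clock': 0.0, 'joints': array([ 1.12392564,  0.47779762,  0.02231015,  1.55643147, -0.01149505,
        1.10931774, -0.08311387]), 'qvel': array([-0.00157759,  0.00188646, -0.00069367,  0.00087861, -0.00254909,
        0.00035982,  0.00061376]), 'tau': array([ 2.57470374e-04, -5.96448898e+01,  1.60791613e+00, -2.81187969e+01,
        1.24010921e-02,  9.42872168e-03, -3.01164960e-05]), 'tcp_pos': array([ 0.22411771, -0.63605565,  0.21603528]), 'orientation': array([-3.09487303e+00, -5.29355949e-01,  6.78133890e-04]), 'contact_force': array([-0.25060349, -0.06239641, -0.64782768]), 'moment': array([ 0.00911844,  0.02784233, -0.01823686]), 'gripper_force': 0.0, 'grip_width': 0.08524303051489117}
{'vertical_fov': 43.034923019633275, 'cx': 247.5667711601639, 'cy': 187.90197772702012, 'origin': array([-0.07717434, -0.58964064,  0.54028003]), 'attitude': array([ 1.10781295, -0.34807626, -0.58752569])}
{'vertical_fov': 53.37665380927817, 'cx': 252.20064538985469, 'cy': 185.43741800212692, 'origin': array([0.30198366, 0.18409248, 0.98751448]), 'attitude': array([ 0.17734924, -0.16006284, -1.41855765])}
{'vertical_fov': 64.16982848347259, 'cx': 259.8124332661893, 'cy': 190.51463568177823, 'origin': array([ 0.29094519, -0.61327474,  0.37306311]), 'attitude': array([-0.24576159,  0.17453737, -1.2221864 ])}
```

View pics/scene0.png

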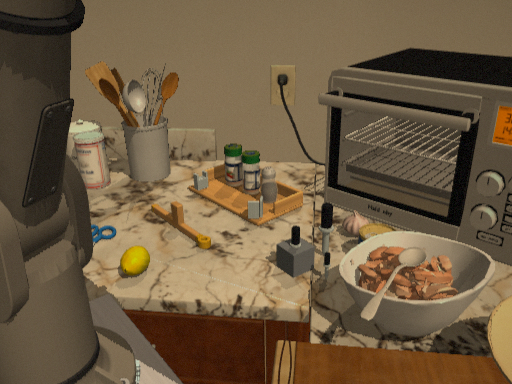

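View pics/top0.png

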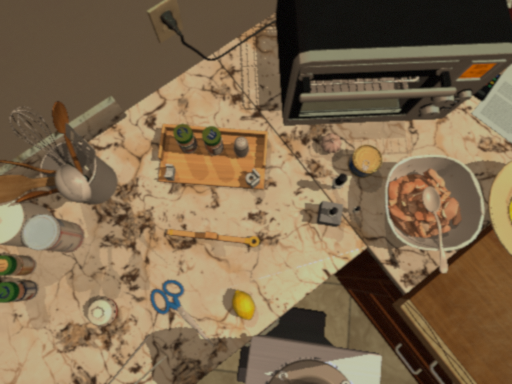

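Run:
```python
import cv2,numpy as np
a=cv2.imread('pics/scene0.png');b=cv2.imread('pics/top0.png')
A=cv2.resize(a[190:290,260:360],None,fx=4,fy=4,interpolation=cv2.INTER_CUBIC)
B=cv2.resize(b[110:260,150:365],None,fx=3.7,fy=3.7,interpolation=cv2.INTER_CUBIC)
cv2.imwrite('pics/cA.png',A);cv2.imwrite('pics/cB.png',B)
```

```text
(no output)
```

View pics/cA.png

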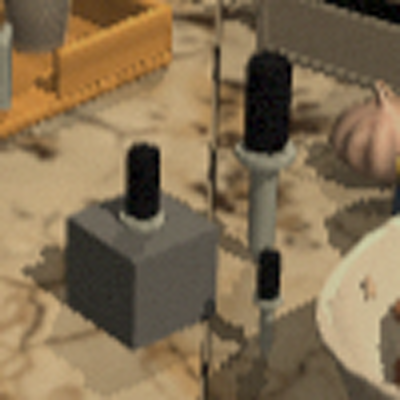

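View pics/cB.png

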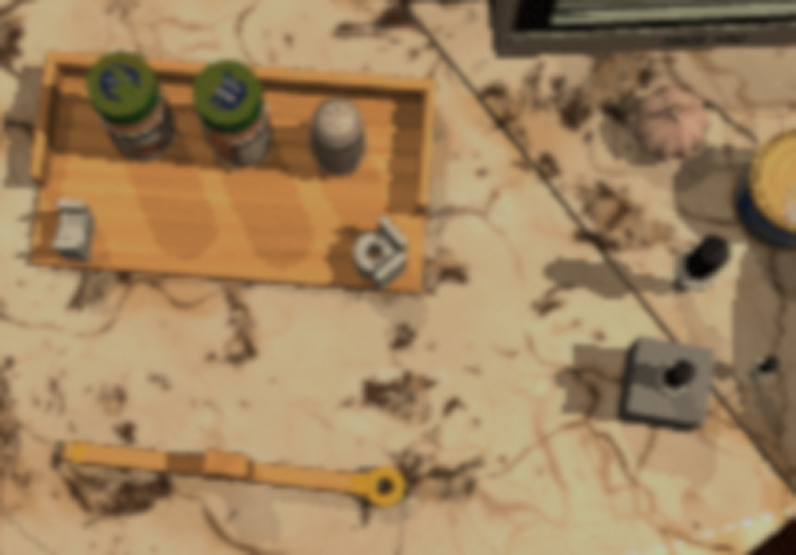

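Run:
```python
from h import *
import pickle
fs=pickle.load(open('fs.pkl','rb'));t=fs['top']
def p(x,y,z): return onz(t,150+x/3.7,110+y/3.7,z)
for n,x,y,z in [('ring',383,487,.018),('barend',58,453,.009),('tabTop',228,463,.062),('hinge',376,250,.04),('frontL',33,262,.01),('frontR',422,292,.01),('keep',72,240,.054),('standL',642,340,.05),('s2',714,347,.05),('s3',703,427,.05),('s4',624,415,.05),('pintop',682,371,.09),('big',715,247,.12)]:
    print(n,p(x,y,z).round(4))
s=fs['scene']
# ring hole scene, etc cross-check
for P in [p(383,487,.018),p(376,250,.04),p(682,371,.09)]: print([round(c,1) for c in proj(s,P)])
o=telemetry.get_obs();print(rot(o['orientation']).round(3))
```

```text
ring [0.3734 0.1866 0.018 ]
barend [0.3645 0.4117 0.009 ]
tabTop [0.3709 0.2886 0.062 ]
hinge [0.5317 0.2147 0.04  ]
frontL [0.4947 0.4552 0.01  ]
frontR [0.5134 0.179  0.01  ]
keep [0.505  0.4198 0.054 ]
standL [0.4937 0.028  0.05  ]
s2 [ 0.496  -0.0205  0.05  ]
s3 [ 0.4412 -0.0183  0.05  ]
s4 [0.4415 0.0346 0.05  ]
pintop [0.4692 0.0071 0.09  ]
big [5.456e-01 2.000e-04 1.200e-01]
[np.float64(202.5), np.float64(238.4)]
[np.float64(253.4), np.float64(203.2)]
[np.float64(293.9), np.float64(226.5)]
[[ 0.943  0.332 -0.001]
 [ 0.332 -0.943  0.001]
 [-0.    -0.001 -1.   ]]
```

```bash
cat >> h.py <<'E'
def plan(pos,yaw,base=None,tilt=0):
    "tool pointing down, tool x at heading yaw; returns shares from base (pos,rotvec)"
    o=telemetry.get_obs(); p0,R0=(o['tcp_pos'],rot(o['orientation'])) if base is None else (base[0],rot(base[1]))
    Rt=R.from_euler('z',yaw).as_matrix()@np.diag([1,-1,-1.])
    s=R0.T@(np.array(pos)-p0)/.25; t=R.from_matrix(R0.T@Rt).as_rotvec()/np.pi
    print('shift',s.round(4),'turn',t.round(4),'mm',np.linalg.norm(s)*250)
    return p0,R.from_matrix(R0).as_rotvec()
E
python3 - <<'E'
from h import *
plan([.40,-.5,.36],1.0)
plan([.45,-.45,.36],1.2)
E
```

```text
shift [ 0.8443 -0.2808 -0.5746] turn [-4.000e-04 -1.000e-04 -2.105e-01] mm 264.7912947501756
shift [ 1.0994 -0.403  -0.5745] turn [-4.000e-04 -2.000e-04 -2.741e-01] mm 326.0573729496835
```

>>> apply_moves([
  [[0.1,0,-0.4],[0,0,0]],
  [[0.2,0,-0.5],[0,0,0]],
  [[0.84,-0.28,-0.57],[0,0,-0.2]],
  [[0.84,-0.28,-0.57],[0,0,-0.2]],
  [[0.84,-0.28,-0.57],[0,0,-0.2]],
  [[0.84,-0.28,-0.57],[0,0,-0.2]],
])

```text
clock: 0.9
tcp_pos: [0.4047, -0.4959, 0.3603]
orientation: [2.771, 1.479, 0.005]
contact_force: [-0.9, -0.5, 0.2]
grip_width: 0.0859
gripper_force: 0.0
```

Run:
```python
from h import *
print(telemetry.get_obs()['joints'].round(2))
plan([.48,-.29,.36],1.4)
```

```text
[ 0.91  0.34 -0.16  1.44  0.05  1.37  0.16]
shift [ 0.8519 -0.2082  0.0032] turn [ 0.0008 -0.0008 -0.1335] mm 219.23727686222387
```

>>> apply_moves([
  [[0.85,-0.2,0],[0,0,-0.13]],
  [[0.85,-0.2,0],[0,0,-0.13]],
  [[0.85,-0.2,0],[0,0,-0.13]],
  [[0.85,-0.2,0],[0,0,-0.13]],
])

```text
clock: 1.4
tcp_pos: [0.48, -0.2933, 0.3596]
orientation: [-2.422, -2.0, -0.001]
contact_force: [0.2, -0.4, -0.0]
grip_width: 0.0853
gripper_force: 0.0
```

Run:
```python
from h import *
print(telemetry.get_obs()['joints'].round(2))
plan([.50,-.05,.33],1.61)
```

```text
[ 0.72  0.21 -0.34  1.62  0.07  1.33  0.18]
shift [ 0.9706 -0.105   0.1193] turn [ 0.0001 -0.0003 -0.0729] mm 245.87931206664788
```

>>> apply_moves([
  [[0.97,-0.1,0.12],[0,0,-0.07]],
  [[0.97,-0.1,0.12],[0,0,-0.07]],
  [[0.97,-0.1,0.12],[0,0,-0.07]],
  [[0.97,-0.1,0.12],[0,0,-0.07]],
])

```text
clock: 1.9
tcp_pos: [0.5008, -0.0526, 0.3292]
orientation: [2.193, 2.249, -0.0]
contact_force: [0.7, 0.3, 0.4]
grip_width: 0.0856
gripper_force: 0.0
```

Run:
```python
from h import *
import pickle
o=telemetry.get_obs();print(o['joints'].round(2))
plan([.42,.18,.33],1.61)
w=cam('wrist','w1.png');pickle.dump(w,open('w1.pkl','wb'))
w=w
print([np.round(proj(w,p)) for p in ([.373,.187,.018],[.531,.215,.04],[.469,.007,.05],[.469,.007,.09])])
```

```text
[ 0.46  0.14 -0.53  1.78  0.07  1.25 -0.06]
shift [ 0.9383 -0.3    -0.0032] turn [ 0.      0.0001 -0.0045] mm 246.27826901053862
[array([167., -36.]), array([290., -67.]), array([238., 109.]), array([236., 109.])]
```

>>> apply_moves([
  [[0.93,-0.3,0],[0,0,0]],
  [[0.93,-0.3,0],[0,0,0]],
  [[0.93,-0.3,0],[0,0,0]],
  [[0.93,-0.3,0],[0,0,0]],
  [[0.93,-0.3,0],[0,0,0]],
])

```text
clock: 2.58
tcp_pos: [0.4184, 0.1801, 0.3299]
orientation: [-2.184, -2.258, -0.002]
contact_force: [0.5, -0.5, 0.3]
grip_width: 0.0855
gripper_force: 0.0
```

Run:
```python
from h import *
import pickle
o=telemetry.get_obs();print(o['joints'].round(2))
w=cam('wrist','w2.png');pickle.dump(w,open('w2.pkl','wb'))
print(w['origin'])
print([np.round(proj(w,p)) for p in ([.373,.187,.018],[.369,.292,.062],[.531,.215,.04],[.517,.425,.04])])
```

```text
[ 0.19  0.06 -0.75  1.86  0.04  1.24 -0.54]
[0.41569101 0.25039498 0.48693518]
[array([230., 144.]), array([224.,  67.]), array([339., 130.]), array([345., -42.])]
```

View pics/w2.png

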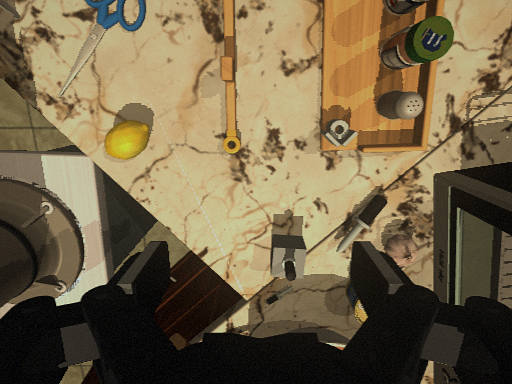

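Run:
```python
from h import *
import pickle
w=pickle.load(open('w2.pkl','rb'));im=w['frame'];h=cv2.cvtColor(im,cv2.COLOR_RGB2HSV)
m=cv2.inRange(h,(18,170,120),(32,255,255)); m[:,260:]=0; m[:120]=0; m[:,:200]=0; m[165:]=0
c=max(cv2.findContours(m,0,2)[0],key=cv2.contourArea);(x,y),r=cv2.minEnclosingCircle(c[:]);print('ring',x,y,r,cv2.boundingRect(c))
ys=range(0,140,6)
for v in ys:
    row=h[v,205:255]; k=np.where((row[:,1]>140)&(row[:,2]>70))[0]+205
    if len(k): print(v,k.min(),k.max(),end='; ')
for u,v,z in((x,y,.018),(227,68,.062),(230,100,.018),(340.5,129.5,.04)): print(onz(w,u,v,z).round(4))
plan([.370,.290,.15],1.61)
g=cv2.resize(im[45:160,205:370],None,fx=4.5,fy=4.5,interpolation=cv2.INTER_CUBIC);cv2.imwrite('pics/c3.png',cv2.cvtColor(g,4))
```

```text
ring 231.0 141.2391357421875 11.929818153381348 (223, 130, 18, 24)
0 205 233; 6 223 233; 12 205 243; 18 208 233; 24 208 233; 30 224 233; 36 213 233; 42 225 234; 48 225 234; 54 225 234; 60 221 234; 66 205 232; 72 221 234; 78 221 234; 84 226 234; 90 226 234; 96 226 235; 102 226 235; 108 227 235; 114 227 235; 120 227 235; 126 227 235; 132 226 236; 138 225 239; [0.3745 0.1907 0.018 ]
[0.3724 0.2904 0.062 ]
[0.3725 0.2509 0.018 ]
[0.5335 0.2156 0.04  ]
shift [ 0.4566 -0.1855  0.7183] turn [ 0.0001  0.0001 -0.0032] mm 217.77357734208732
```

View pics/c3.png

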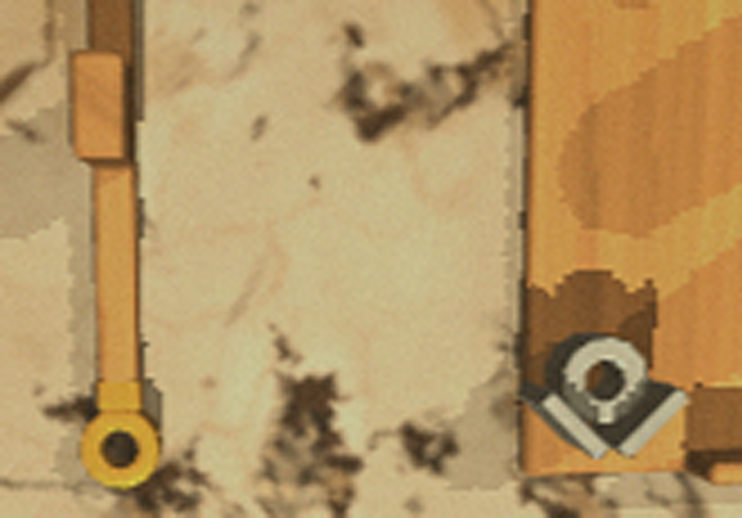

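Run:
```python
from h import *
import pickle
w=pickle.load(open('w2.pkl','rb'))
for u,v,z in((231.9,144.8,.018),(226.8,68.3,.062),(228.5,24,.018),(339.2,128.9,.04),(205+527/4.5,45,.01),(205+521/4.5,45+470/4.5,.01)): print(onz(w,u,v,z).round(4))
plan([.371,.290,.12],1.60)
```

```text
[0.3759 0.1853 0.018 ]
[0.3722 0.2901 0.062 ]
[0.3698 0.3512 0.018 ]
[0.5316 0.2164 0.04  ]
[0.5025 0.3306 0.01  ]
[0.514  0.1817 0.01  ]
shift [ 0.4565 -0.1815  0.8383] turn [ 0.0001  0.0001 -0.    ] mm 242.90553281556316
```

>>> apply_moves([
  [[0.46,-0.18,0.2],[0,0,0]],
  [[0.46,-0.18,0.5],[0,0,0]],
  [[0.46,-0.18,0.84],[0,0,-0.003]],
  [[0.46,-0.18,0.84],[0,0,-0.003]],
  [[0.46,-0.18,0.84],[0,0,-0.003]],
  [[0.46,-0.18,0.84],[0,0,-0.003]],
], jaw=0.3)

```text
clock: 3.38
tcp_pos: [0.3734, 0.289, 0.1198]
orientation: [2.184, 2.258, -0.001]
contact_force: [0.3, -0.1, 1.3]
grip_width: 0.0558
gripper_force: 0.0
```

Run:
```python
from h import *
print(telemetry.get_obs()['joints'].round(2))
plan([.3715,.290,.051],1.608)
```

```text
[-0.13  0.38 -0.78  2.08  0.36  0.82 -1.1 ]
shift [ 0.0043 -0.0074  0.2751] turn [-0.0002  0.0002 -0.0013] mm 68.7984134767259
```

>>> apply_moves([
  [[0.004,-0.007,0.12],[0,0,0]],
  [[0.004,-0.007,0.22],[0,0,0]],
  [[0.004,-0.007,0.275],[0,0,0]],
  [[0.004,-0.007,0.275],[0,0,0]],
  [[0.004,-0.007,0.275],[0,0,0]],
])

```text
clock: 4.0
tcp_pos: [0.3719, 0.2911, 0.052]
orientation: [2.183, 2.258, 0.003]
contact_force: [-0.2, -0.1, -0.9]
grip_width: 0.0556
gripper_force: 0.0
```

>>> apply_moves([
  [[0,0,0],[0,0,0]],
  [[0,0,0],[0,0,0]],
  [[0,0,0],[0,0,0]],
  [[0,0,0],[0,0,0]],
  [[0,0,0],[0,0,0]],
  [[0,0,0],[0,0,0]],
], jaw=-1, newtons=60)

```text
clock: 4.75
tcp_pos: [0.3708, 0.2906, 0.0507]
orientation: [2.183, 2.259, -0.0]
contact_force: [0.2, 0.0, -0.3]
grip_width: 0.0002
gripper_force: 0.0
```

>>> apply_moves([
  [[0,0,-0.1],[0,0,0]],
  [[0,0,-0.2],[0,0,0]],
  [[0,0,-0.3],[0,0,0]],
  [[0,0,-0.36],[0,0,0]],
  [[0,0,-0.36],[0,0,0]],
  [[0,0,-0.36],[0,0,0]],
])

```text
clock: 5.5
tcp_pos: [0.3705, 0.2901, 0.14]
orientation: [-2.184, -2.259, 0.002]
contact_force: [-0.2, 0.7, 0.3]
grip_width: -0.0
gripper_force: 0.0
```

Run:
```python
from h import *
import pickle
o=telemetry.get_obs();print(o['joints'].round(2),o['tcp_pos'],R.from_matrix(rot(o['orientation'])).as_euler('zyx'))
w=cam('wrist','w4.png');pickle.dump(w,open('w4.pkl','wb'))
t=cam('top');pickle.dump(t,open('t4.pkl','wb'))
g=cv2.cvtColor(w['frame'],4)
g2=cv2.resize(cv2.cvtColor(t['frame'],4)[110:270,150:290],None,fx=2.4,fy=2.4,interpolation=cv2.INTER_CUBIC)
g2=cv2.resize(g2,(288,int(g2.shape[0]*288/g2.shape[1])))
out=np.zeros((384,800,3),np.uint8);out[:,:512]=g;out[:g2.shape[0],512:]=g2[:384]
cv2.imwrite('pics/c4.png',out)
```

```text
[-0.11  0.35 -0.81  2.06  0.33  0.86 -1.07] [0.37053874 0.29006058 0.13996063] [-1.60460093e+00 -8.87663278e-04  3.14074205e+00]
```

View pics/c4.png

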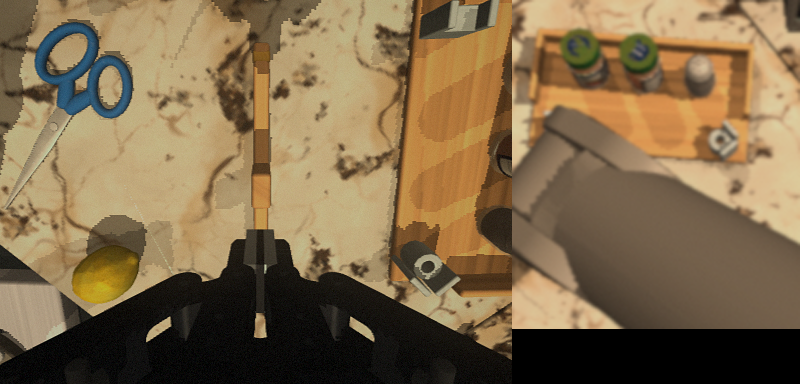

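Run:
```python
from h import *
import pickle
w=pickle.load(open('w4.pkl','rb'))
print(w['origin'],rot(w['attitude']).round(3))
for u,v,z in((261,191,.062),(261,174,.062),(261,207,.062),(262,52,.018),(261,128,.018),(428,266,.04),(261,265,.116),(407,60,.01),(391,270,.01)): print(u,v,onz(w,u,v,z).round(4))
print(proj(w,[.3705,.290,.115]))
```

```text
[0.36799353 0.36065797 0.29685822] [[ 0.999 -0.034 -0.01 ]
 [ 0.035  0.959  0.281]
 [-0.    -0.281  0.96 ]]
261 191 [0.3714 0.2915 0.062 ]
261 174 [0.3709 0.3055 0.062 ]
261 207 [0.3718 0.278  0.062 ]
262 52 [0.3684 0.3999 0.018 ]
261 128 [0.3699 0.3373 0.018 ]
428 266 [0.5315 0.2169 0.04  ]
261 265 [0.3724 0.2563 0.116 ]
407 60 [0.4944 0.3991 0.01  ]
391 270 [0.5125 0.1941 0.01  ]
(np.float64(259.876670421988), np.float64(216.8625818986435))
```

Run:
```python
from h import *
import pickle
s=cam('scene');pickle.dump(s,open('s5.pkl','wb'))
w=cv2.cvtColor(pickle.load(open('w4.pkl','rb'))['frame'],4); w2=cv2.cvtColor(pickle.load(open('w2.pkl','rb'))['frame'],4)
out=np.zeros((600,800,3),np.uint8)
a=cv2.resize(cv2.cvtColor(s['frame'],4)[100:290,80:310],None,fx=1.74,fy=1.74); out[:a.shape[0],:400]=a[:,:400]
b=cv2.resize(cv2.convertScaleAbs(w[170:384,190:335],alpha=2.2),None,fx=2.75,fy=2.75)[:600]; out[:b.shape[0],400:400+b.shape[1]]=b[:,:400]
c=cv2.resize(cv2.convertScaleAbs(w2[220:384],alpha=2.2),(400,128+60)); out[335:335+188,:400]=c
cv2.imwrite('pics/c5.png',out)
for P in([.3705,.290,.115],[.3705,.29,.14],[.3705,.29,.16]):print(proj(s,P))
```

```text
(np.float64(173.18222848870903), np.float64(181.63019713141367))
(np.float64(172.16717379182535), np.float64(171.04590936564844))
(np.float64(171.34057307096768), np.float64(162.4266892154374))
```

View pics/c5.png

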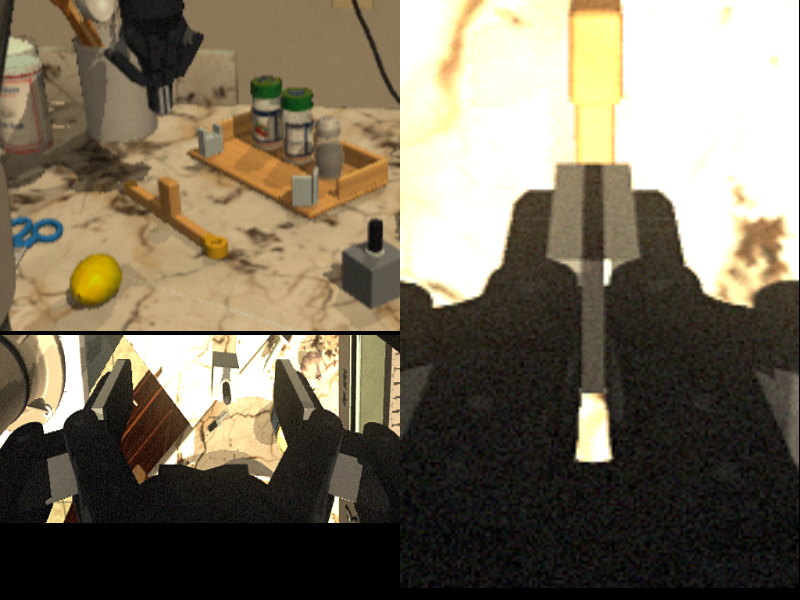

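>>> apply_moves([
  [[0,0.004,0],[0,0,0]],
  [[0,0.004,0],[0,0,0]],
  [[0,0.004,0.1],[0,0,0]],
  [[0,0.004,0.3],[0,0,0]],
  [[0,0.004,0.4],[0,0,0]],
  [[0,0.004,0.46],[0,0,0]],
  [[0,0.004,0.5],[0,0,0]],
  [[0,0.004,0.52],[0,0,0]],
  [[0,0.004,0.52],[0,0,0]],
], jaw=0.2)

```text
clock: 6.78
tcp_pos: [0.3721, 0.2909, 0.011]
orientation: [2.183, 2.259, 0.001]
contact_force: [0.5, 0.7, 0.9]
grip_width: 0.0512
gripper_force: 0.0
```

>>> apply_moves([
  [[0,0,0],[0,0,0]],
  [[0,0,0],[0,0,0]],
  [[0,0,0],[0,0,0]],
  [[0,0,0],[0,0,0]],
  [[0,0,0],[0,0,0]],
], jaw=-1, newtons=60)

```text
clock: 7.4
tcp_pos: [0.3722, 0.2908, 0.0112]
orientation: [2.183, 2.259, 0.001]
contact_force: [-0.3, -2.4, 6.2]
grip_width: 0.0154
gripper_force: 61.9
```

>>> apply_moves([
  [[0,0,-0.1],[0,0,0]],
  [[0,0,-0.2],[0,0,0]],
  [[0,0,-0.3],[0,0,0]],
  [[0,0,-0.34],[0,0,0]],
  [[0,0,-0.34],[0,0,0]],
  [[0,0,-0.34],[0,0,0]],
])

```text
clock: 8.15
tcp_pos: [0.3714, 0.29, 0.0949]
orientation: [-2.183, -2.259, 0.002]
contact_force: [-0.1, -0.7, -1.7]
grip_width: 0.015
gripper_force: 61.1
```

Run:
```python
from h import *
o=telemetry.get_obs(); print(o['grip_width'],o['gripper_force'],o['contact_force'],o['moment'])
plan([.5237,.3293,.096],1.646)
```

```text
0.01501486907049838 61.11152172088623 [-0.13751618 -0.68472439 -1.69747   ] [-0.02162939  0.02563113 -0.02088494]
shift [ 0.1363  0.6142 -0.0054] turn [-0.0004  0.0003 -0.0131] mm 157.28341270726182
```

>>> apply_moves([
  [[0.05,0.2,0],[0,0,-0.005]],
  [[0.1,0.4,0],[0,0,-0.013]],
  [[0.13,0.55,0],[0,0,-0.013]],
  [[0.136,0.61,0],[0,0,-0.013]],
  [[0.136,0.615,0],[0,0,-0.013]],
  [[0.136,0.615,0],[0,0,-0.013]],
  [[0.136,0.615,0],[0,0,-0.013]],
])

```text
clock: 9.02
tcp_pos: [0.523, 0.3298, 0.0958]
orientation: [2.135, 2.304, -0.001]
contact_force: [-0.3, -0.3, -1.5]
grip_width: 0.0154
gripper_force: 61.1
```

Run:
```python
from h import *
import pickle
o=telemetry.get_obs();print(o['tcp_pos'],o['joints'].round(2))
w=cam('wrist');pickle.dump(w,open('w6.pkl','wb'));t=cam('top');pickle.dump(t,open('t6.pkl','wb'));s=cam('scene');pickle.dump(s,open('s6.pkl','wb'))
out=np.zeros((600,800,3),np.uint8)
b=cv2.cvtColor(w['frame'],4)[0:260,190:390]; b=cv2.resize(b,None,fx=2.3,fy=2.3,interpolation=2); out[:598,:460]=b
a=cv2.resize(cv2.cvtColor(s['frame'],4)[150:230,180:310],None,fx=2.6,fy=2.6,interpolation=2); out[:a.shape[0],462:800]=a
c=cv2.resize(cv2.cvtColor(t['frame'],4)[110:210,150:290],None,fx=2.4,fy=2.4,interpolation=2); out[230:230+c.shape[0],462:462+c.shape[1]]=c
cv2.imwrite('pics/c6.png',out)
```

```text
[0.52303232 0.32981976 0.0958417 ] [-0.16  0.62 -0.7   1.76  0.48  0.94 -0.98]
```

View pics/c6.png

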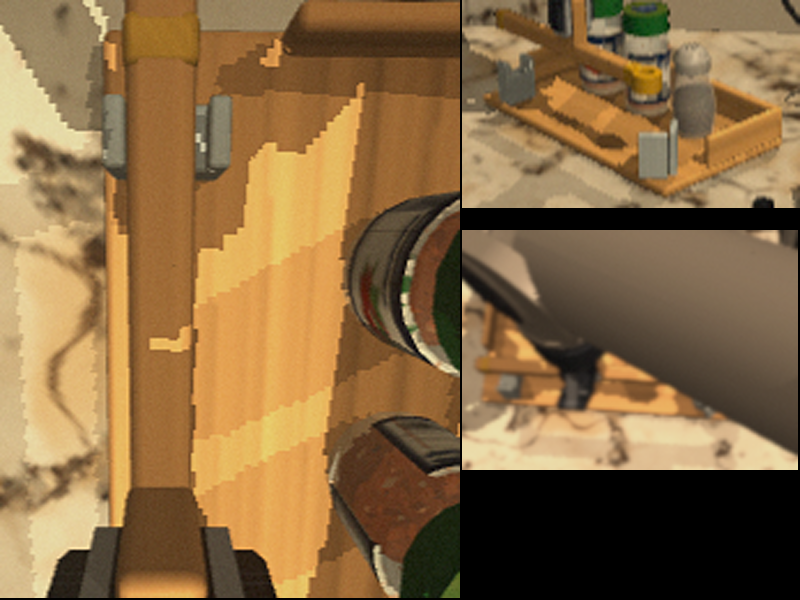

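Run:
```python
from h import *
import pickle
w=pickle.load(open('w6.pkl','rb'))
q=lambda x,y,z: onz(w,190+x/2.3,y/2.3,z).round(4)
print('prong L,R outer/inner',q(104,130,.054),q(125,130,.054),q(208,130,.054),q(231,130,.054))
zt=.0958-.0112+.018
print('zt',zt,'bar L R @130',q(132,130,zt),q(198,130,zt),'@450',q(131,450,zt),q(193,450,zt))
print('front edge',q(105,60,.01),q(112,500,.01))
print('tip mark band',q(160,20,zt),q(160,60,zt))
s=pickle.load(open('s6.pkl','rb'))
for P in ([.5237-.0008+.105*.075,.3298-.105,.1026],[.5316,.2166,.04],[.5316,.2166,.054]):
    u,v=proj(s,P);print(u,v,'crop',462+(u-180)*2.6,(v-150)*2.6)
```

```text
prong L,R outer/inner [0.5008 0.4245 0.054 ] [0.5063 0.4249 0.054 ] [0.5278 0.4266 0.054 ] [0.5338 0.4271 0.054 ]
zt 0.1026 bar L R @130 [0.5104 0.419  0.1026] [0.5233 0.42   0.1026] @450 [0.5145 0.3531 0.1026] [0.5283 0.3542 0.1026]
front edge [0.4963 0.4499 0.01  ] [0.507  0.3043 0.01  ]
tip mark band [0.5144 0.4386 0.1026] [0.5149 0.4318 0.1026]
249.85229427853176 177.07305355449344 crop 643.6159651241826 70.38993924168295
252.8845698514312 202.90190946224254 crop 651.4998816137211 137.54496460183063
252.764976317982 197.45000088749708 crop 651.1889384267531 123.37000230749241
```

>>> apply_moves([
  [[-0.012,0.003,0.05],[0,0,0]],
  [[-0.012,0.003,0.1],[0,0,0]],
  [[-0.012,0.003,0.14],[0,0,0]],
  [[-0.012,0.003,0.16],[0,0,0]],
  [[-0.012,0.003,0.17],[0,0,0]],
  [[-0.012,0.003,0.176],[0,0,0]],
  [[-0.012,0.003,0.178],[0,0,0]],
  [[-0.012,0.003,0.178],[0,0,0]],
  [[-0.012,0.003,0.178],[0,0,0]],
])

```text
clock: 10.3
tcp_pos: [0.5255, 0.327, 0.0515]
orientation: [2.137, 2.303, 0.001]
contact_force: [-0.0, 0.2, -1.4]
grip_width: 0.0152
gripper_force: 61.1
```

Run:
```python
from h import *
import pickle
o=telemetry.get_obs();print(o['tcp_pos'],o['contact_force'],o['moment'])
w=cam('wrist');pickle.dump(w,open('w7.pkl','wb'))
cv2.imwrite('pics/c7.png',cv2.resize(cv2.cvtColor(w['frame'],4)[0:260,190:390],None,fx=2.3,fy=2.3,interpolation=2))
```

```text
[0.52546672 0.32698829 0.05148343] [-0.03183606  0.17545335 -1.41992536] [-0.03238937  0.00274462  0.03117587]
```

>>> apply_moves([
  [[0,-0.002,0.004],[0,0,0]],
  [[0,-0.002,0.008],[0,0,0]],
  [[0,-0.002,0.008],[0,0,0]],
])

```text
clock: 10.72
tcp_pos: [0.5255, 0.327, 0.0512]
orientation: [2.136, 2.301, 0.001]
contact_force: [-3.1, -3.8, 14.1]
grip_width: 0.0154
gripper_force: 63.4
```

>>> apply_moves([
  [[0,0,-0.003],[0,0,0]],
  [[-0.008,0,-0.003],[0,0,0]],
  [[-0.016,0,-0.003],[0,0,0]],
  [[-0.02,0,-0.003],[0,0,0]],
  [[-0.02,0,-0.003],[0,0,0]],
])

```text
clock: 11.35
tcp_pos: [0.5257, 0.3243, 0.0513]
orientation: [-2.135, -2.304, -0.006]
contact_force: [-0.5, 3.6, 5.8]
grip_width: 0.0152
gripper_force: 62.2
```

>>> apply_moves([
  [[-0.006,0,0],[0,0,0]],
  [[-0.012,0,0],[0,0,0]],
  [[-0.012,0,0],[0,0,0]],
  [[-0.012,0,0],[0,0,0]],
])

```text
clock: 11.85
tcp_pos: [0.5258, 0.3219, 0.0512]
orientation: [-2.134, -2.304, -0.007]
contact_force: [-0.4, 5.2, 5.4]
grip_width: 0.0153
gripper_force: 62.1
```

>>> apply_moves([
  [[-0.006,0,0],[0,0,0]],
  [[-0.012,0,0],[0,0,0]],
  [[-0.012,0,0],[0,0,0]],
  [[-0.012,0,0],[0,0,0]],
])

```text
clock: 12.35
tcp_pos: [0.5256, 0.3217, 0.0518]
orientation: [-2.13, -2.304, -0.013]
contact_force: [-1.5, 10.7, 4.3]
grip_width: 0.0154
gripper_force: 62.0
```

>>> apply_moves([
  [[0.006,0,0],[0,0,0]],
  [[0.006,0,0],[0,0,0]],
  [[0.006,0,0],[0,0,0]],
  [[0.006,0,0],[0,0,0]],
], jaw=-0.2)

```text
clock: 12.85
tcp_pos: [0.5256, 0.3168, 0.0497]
orientation: [2.137, 2.302, -0.001]
contact_force: [0.4, -0.2, 0.2]
grip_width: 0.0345
gripper_force: 0.0
```

>>> apply_moves([
  [[0,0,-0.1],[0,0,0]],
  [[0,0,-0.3],[0,0,0]],
  [[0,0,-0.5],[0,0,0]],
  [[0,0,-0.7],[0,0,0]],
  [[-0.4,0,-0.9],[0,0,0]],
  [[-0.8,0,-0.9],[0,0,0]],
  [[-1,0,-0.9],[0,0,0]],
  [[-1,0,-0.9],[0,0,0]],
  [[-1,0,-0.9],[0,0,0]],
], jaw=0.3)

```text
clock: 13.98
tcp_pos: [0.5449, 0.0617, 0.2749]
orientation: [2.146, 2.292, -0.003]
contact_force: [-0.7, -0.1, 0.1]
grip_width: 0.0553
gripper_force: 0.0
```

Run:
```python
from h import *
import pickle
o=telemetry.get_obs();print(o['tcp_pos'],o['joints'].round(2))
w=cam('wrist');pickle.dump(w,open('w8.pkl','wb'));t=cam('top');pickle.dump(t,open('t8.pkl','wb'))
out=np.zeros((600,800,3),np.uint8)
a=cv2.cvtColor(w['frame'],4)
u,v=map(int,proj(w,[.5316,.2166,.058])); x0=max(0,min(u-100,312)); y0=max(0,v-120); print(u,v,x0,y0, proj(w,[.469,.007,.09]))
b=cv2.resize(a[0:384,:],(400,300)); out[:300,:400]=b
c=cv2.resize(a[max(0,v-40):max(0,v-40)+80,max(0,u-50):max(0,u-50)+100],(400,320),interpolation=2); out[:320,400:800]=c; print('c org',max(0,u-50),max(0,v-40))
d=cv2.resize(cv2.cvtColor(t['frame'],4)[120:240,150:350],(460,276),interpolation=2); out[322:598,:460]=d
cv2.imwrite('pics/c8.png',out)
```

```text
[0.54489091 0.06170743 0.27493476] [ 0.39  0.3  -0.76  1.75  0.23  1.18 -0.37]
257 19 157 0 (np.float64(192.60124676752866), np.float64(206.43599559091743))
c org 207 0
```

View pics/c8.png

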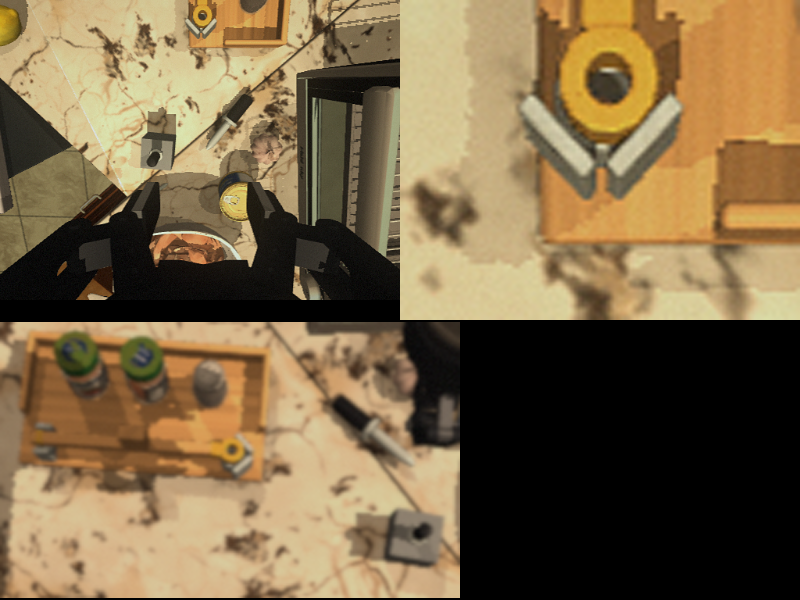

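Run:
```python
from h import *
import pickle
w=pickle.load(open('w8.pkl','rb'))
for (n,f,box) in [('t0',pickle.load(open('fs.pkl','rb'))['top'],(318,345,200,228)),('t8',pickle.load(open('t8.pkl','rb')),(318,348,200,228)),('w8',w,(178,216,188,216)),('w2',pickle.load(open('w2.pkl','rb')),(272,310,245,286)),('s0',pickle.load(open('fs.pkl','rb'))['scene'],(285,306,222,250))]:
    x0,x1,y0,y1=box; g=cv2.cvtColor(f['frame'],cv2.COLOR_RGB2GRAY)[y0:y1,x0:x1]
    m=(g<38).astype(np.uint8); k,l,st,ce=cv2.connectedComponentsWithStats(m)
    if k<2: print(n,'none',g.min());continue
    i=1+st[1:,4].argmax(); u,v=ce[i]+(x0,y0); print(n,st[i],u.round(1),v.round(1),onz(f,u,v,.072).round(4))
print('ring',onz(w,259,19.3,.058).round(4))
t=pickle.load(open('t8.pkl','rb'));print('ring top',onz(t,150+232/2.3,120+(451-322)/2.3,.058).round(4))
g=w['frame'][0:45,230:290];h=cv2.cvtColor(g,cv2.COLOR_RGB2HSV);m=cv2.inRange(h,(18,150,90),(32,255,255));print((m.any(1).nonzero()[0]).max(),[ (v,np.where(m[v])[0].min()+230,np.where(m[v])[0].max()+230) for v in range(8,36,3) if m[v].any()])
print(rot(telemetry.get_obs()['orientation'])[:,0])
```

```text
t0 [12  8  6  6 24] 332.4 210.9 [0.4702 0.0081 0.072 ]
t8 [12  9  5  5 18] 332.2 211.2 [0.4696 0.0085 0.072 ]
w8 [13  6 14 15 71] 198.6 199.6 [0.4726 0.0098 0.072 ]
w2 [ 13  16  11  19 111] 289.4 268.0 [0.4696 0.0083 0.072 ]
s0 [  6   5   9  18 136] 295.3 235.2 [0.4702 0.0038 0.072 ]
ring [0.5337 0.2169 0.058 ]
ring top [0.5308 0.2165 0.058 ]
44 [(8, np.int64(252), np.int64(277)), (11, np.int64(249), np.int64(268)), (14, np.int64(248), np.int64(270)), (17, np.int64(247), np.int64(271)), (20, np.int64(247), np.int64(271)), (23, np.int64(247), np.int64(270)), (26, np.int64(248), np.int64(269)), (29, np.int64(250), np.int64(267)), (32, np.int64(252), np.int64(265)), (35, np.int64(256), np.int64(257))]
[-7.16614990e-02  9.97428928e-01 -4.02832976e-04]
```

Run:
```python
from h import *
plan([.4698,.0075,.13],1.642)
```

```text
shift [-0.2142 -0.3143  0.5801] turn [0.     0.0001 0.0002] mm 173.42337669479565
```

>>> apply_moves([
  [[-0.21,-0.31,0.1],[0,0,0]],
  [[-0.214,-0.314,0.3],[0,0,0]],
  [[-0.214,-0.314,0.5],[0,0,0]],
  [[-0.214,-0.314,0.58],[0,0,0]],
  [[-0.214,-0.314,0.58],[0,0,0]],
  [[-0.214,-0.314,0.58],[0,0,0]],
  [[-0.214,-0.314,0.58],[0,0,0]],
])

```text
clock: 14.95
tcp_pos: [0.471, 0.0096, 0.1312]
orientation: [2.135, 2.303, 0.003]
contact_force: [0.8, 0.3, -0.3]
grip_width: 0.0556
gripper_force: 0.0
```

Run:
```python
from h import *
w=cam('wrist','w9.png')
u,v=proj(w,[.4698,.0075,.09]);u2,v2=proj(w,[.4698,.0075,.072]);print(u,v,u2,v2)
g=cv2.cvtColor(w['frame'],cv2.COLOR_RGB2GRAY); x0,y0=int(u)-28,int(v)-30
print(x0,y0);print(g[y0:y0+60:3,x0:x0+56:3])
plan([.4698,.0075,.045],1.642)
```

```text
257.7990468616955 210.92328490489874 257.8738438416211 202.58808222446092
229 180
[[130 131 133 129 127 130 127  86  70  66  72  71  67  70 131 128 129 126
  131]
 [134 132 127 129 131 133 134  94  72  68  68  70  67  73 131 128 127 131
  127]
 [131 131 129 135 132 130  94  54  93 113 115  81  70  64 130 134 127 126
  135]
 [134 134 134 134 133 135  74 111 112 109 111 102 112  68 115 132 126 133
  131]
 [134 134 129 135 134 142 174 101  29  31  29  26  97 102 112 130 132 133
  131]
 [135 135 138 125 121  90 169  29  33  31  30  33  23 187 132 135 132 130
  135]
 [135 138 124 118 117  90 146  32  30  23  30  29  30 171 147 136 133 129
  135]
 [124 122 118 121 122 119 125  30  36  26  31  30  33 170 142 137 139 133
  138]
 [122 123 121 123 125 120  90  28  33  35  33  31  25 172 135 134 132 137
  136]
 [125 122 122 122 124 126  54  39  36  36  40  38  34  87 132 137 135 135
  134]
 [120 125 122 123 127 123  28  34  39  46  41  40  43  61 136 137 139 135
  135]
 [126 123 126 122 124 123  41  42  49  45  51  42  40  38 141 137 136 139
  137]
 [126 125 126 138 139 143  80  50  44  54  53  50  42  87 139 139 139 140
  136]
 [127 117 139 142 144 141 145  36  56  56  55  52  38 145 144 138 137 140
  138]
 [138 139 143 136 141 143 141 144  77  45  39  69 141 138 141 139 138 139
  135]
 [190 182 183 168 137 161 149 144 147 144 144 143 136 142 139 143 140 142
  134]
 [187 180 175 131 142 179 102  60 112 145 173 183 187 176 168 147 141 135
  139]
 [187 186 155 118 163  73  66 129 173 175 161 177 185 191 193 190 188 132
  107]
 [187 183 136 103  56  79 138 168 177 182 179  88 101 116 115 115 114 115
  122]
 [177 184 121  51  94  94  96 176 101 101 102  96  97 119 115 117 121 121
  119]]
shift [-0.0069 -0.0055  0.3443] turn [0.0007 0.0001 0.0013] mm 86.10989985202002
```

>>> apply_moves([
  [[-0.009,-0.003,0.15],[0,0,0]],
  [[-0.009,-0.003,0.25],[0,0,0]],
  [[-0.009,-0.003,0.32],[0,0,0]],
  [[-0.009,-0.003,0.344],[0,0,0]],
  [[-0.009,-0.003,0.344],[0,0,0]],
])

```text
clock: 15.62
tcp_pos: [0.4698, 0.0068, 0.0443]
orientation: [2.136, 2.303, 0.001]
contact_force: [0.8, -0.5, -0.1]
grip_width: 0.0554
gripper_force: 0.0
```

>>> apply_moves([
  [[0,0,0],[0,0,0]],
  [[0,0,0],[0,0,0]],
  [[0,0,0],[0,0,0]],
  [[0,0,0],[0,0,0]],
  [[0,0,0],[0,0,0]],
  [[0,0,0],[0,0,0]],
], jaw=-1, newtons=50)

```text
clock: 16.38
tcp_pos: [0.4698, 0.0065, 0.0447]
orientation: [2.136, 2.302, 0.001]
contact_force: [-1.2, -0.7, 4.9]
grip_width: 0.0142
gripper_force: 48.6
```

>>> apply_moves([
  [[0,0,-0.1],[0,0,0]],
  [[0,0,-0.2],[0,0,0]],
  [[0,0,-0.3],[0,0,0]],
  [[0,0,-0.34],[0,0,0]],
  [[0,0,-0.34],[0,0,0]],
  [[0,0,-0.34],[0,0,0]],
])

```text
clock: 17.12
tcp_pos: [0.4687, 0.0064, 0.1282]
orientation: [-2.136, -2.302, 0.002]
contact_force: [-0.6, 0.3, -1.1]
grip_width: 0.0143
gripper_force: 49.2
```

Run:
```python
from h import *
import pickle
o=telemetry.get_obs();print(o['grip_width'],o['gripper_force'],o['contact_force'])
s=cam('scene','s10.png');pickle.dump(s,open('s10.pkl','wb'));w=cam('wrist');pickle.dump(w,open('w10.pkl','wb'))
P=np.array(o['tcp_pos']); zc=P[2]-.0447+.05
print('pred collar,tip',proj(s,[P[0],.006,zc]),proj(s,[P[0],.006,zc-.044]))
u,v=map(int,proj(s,[P[0],.006,zc])); g=cv2.cvtColor(s['frame'],cv2.COLOR_RGB2GRAY);print(u-14,v-14);print(g[v-14:v+30:2,u-14:u+15:2])
plan([.5325,.2169,.13],1.642)
u,v=map(int,proj(w,[P[0],.006,zc-.02])); g=cv2.cvtColor(w['frame'],cv2.COLOR_RGB2GRAY);print(u-24,v-40);print(g[v-40:v+30:4,u-24:u+25:3])
```

```text
0.01433296679257973 49.1619211435318 [-0.64394924  0.27659325 -1.07307553]
pred collar,tip (np.float64(294.4980729060158), np.float64(206.13324681290243)) (np.float64(294.12785459797533), np.float64(226.98894388883565))
280 192
[[ 76  77  76  21  22  24  30  76 127  18  18  13 122  89 143]
 [ 91  80  76  20  17  21  29  76 126  14  11   8 122  58  55]
 [132 125 102  21  16  21  31  74 127  19  15  17 120 140 128]
 [131 132 161  19  21  23  35  76 126  19  12   7 124 160 169]
 [168 164 152  30  23  19  30  73 128  19  12  20 126 145 147]
 [140 133 128 114  59  28  44  76 111  20  85  92 174 168 162]
 [127 123 120 120 128  93  69  81  65  19 118 145 141 153 162]
 [122 126 130 131 132  84  79 118 117 126 144 161 172 173 172]
 [131 130 135 133 137 134 108 105 141 126 129 162 171 172 168]
 [134 132 106 147 151 117 108  81  88  92 150 169 171 170 164]
 [129 137 133 123 137 130 141  81 129 128 168 174 175 172 159]
 [140 113 130 141 143 142 144  91 127 134 171 179 180 177 161]
 [125 146 149 149 166 176 175  94 130 136 164 173 180 179 170]
 [129 144 166 180 182 181 185  96 127 140 161 178 180
[... 1185 characters left out ...]
147 147 146 152  55  63  66  72  66 150 145 146 147 149 148]
 [151 148 145 148 151 151  56  61  73  73  72 148 148 147 148 143 147]
 [191 196 163 160 162 122  66  75  73  81  76 160 148 149 148 144 145]
 [191 169 116 146  68 120 111 112 111 115 108 118  85 184 199 177 159]
 [ 67  64  38  55 113 115 120  60  51  57  85  89  91  31  43  65  67]
 [ 67  61  22  34 121  29  30  32  27  24  25  24  90  24  25  65  58]
 [ 66  65  27  37  32  25  26  25  32  21  28  21  16  30  22  64  63]
 [ 68  72  29  22  21  25  28  22  24  20  27  29  26  23  26  59  61]
 [ 58  41  31  21  23  21  27  22  24  22  17  22  23  26  23  55  60]
 [ 66  37  23  25  22  23  22  19  20  16  23  21  20  17  16  43  67]]
```

Run:
```python
from h import *
import pickle
w=pickle.load(open('w10.pkl','rb'))
g=cv2.cvtColor(w['frame'],cv2.COLOR_RGB2GRAY);print(g[200:240,260])
for v in (209,210,211): print(onz(w,260,v,.0895))
for v in (224,226): print(onz(w,260,v,.1335)-[0,.011,0])
```

```text
[ 51  66  74 147 148 144 145 148 148  60  67  65  67  70  69  66  70  69
  70  73  64  74  70  73 103 120 109 111 118  86  91  51  28  26  28  27
  22  29  20  32]
[0.46864799 0.00682796 0.0895    ]
[0.46870266 0.00611134 0.0895    ]
[0.46875743 0.00539332 0.0895    ]
[0.46810182 0.00311583 0.1335    ]
[0.46818916 0.00197089 0.1335    ]
```

Run:
```python
from h import *
plan([.5325,.2185,.120],1.642)
```

```text
shift [0.8263 0.318  0.0321] turn [-0.0005 -0.0001  0.0012] mm 221.47641729854038
```

>>> apply_moves([
  [[0.2,0.08,0],[0,0,0]],
  [[0.4,0.16,0],[0,0,0]],
  [[0.6,0.24,0],[0,0,0]],
  [[0.75,0.29,0],[0,0,0]],
  [[0.826,0.318,0.02],[0,0,0]],
  [[0.826,0.318,0.032],[0,0,0]],
  [[0.826,0.318,0.032],[0,0,0]],
  [[0.826,0.318,0.032],[0,0,0]],
])

```text
clock: 18.23
tcp_pos: [0.5332, 0.2169, 0.1208]
orientation: [2.138, 2.301, -0.002]
contact_force: [-0.1, -0.3, -0.7]
grip_width: 0.0142
gripper_force: 49.2
```

Run:
```python
from h import *
import pickle
o=telemetry.get_obs();P=o['tcp_pos'];print(P)
w=cam('wrist');pickle.dump(w,open('w11.pkl','wb'));cv2.imwrite('pics/w11.png',cv2.cvtColor(w['frame'],4))
zt=P[2]-.0447+.006
print('zt',zt,'ring pred',proj(w,[.5325,.2169,.058]),'tip pred',proj(w,[P[0],P[1]-.0018,zt]))
h=cv2.cvtColor(w['frame'],cv2.COLOR_RGB2HSV)
m=cv2.inRange(h,(17,140,60),(34,255,255))
for v in range(176,236,2):
    print(v,''.join('Y' if m[v,u] and h[v,u,2]>0 else ('#' if h[v,u,2]<60 else ('s' if h[v,u,1]<70 else '.')) for u in range(225,300,1)))
```

```text
[0.53321047 0.21689161 0.12079815]
zt 0.08209815361202105 ring pred (np.float64(258.986972545395), np.float64(198.4072398128114)) tip pred (np.float64(259.7571945661347), np.float64(211.86622608850223))
176 ........................s.YYYYYYYYYYYYYY.YYYYY..............Y......Y.......
178 .....................s..s.YYYYYYYYYYYYYYYYYYYY.............................
180 ...............Y......s.YYYYYYYYYYYY.Y.YYYYYYYYY...........................
182 ...................ss.Y.YYY.YYYYYYYYYYYYYYYYY.YYY..........................
184 ...................s.YYYYYYYYYYYYYYYYYYYYYYYYYYYYYY........................
186 ..................s.YYYYYYYYYYYYYYYYYYYYYYYYYYYYYYYY.......................
188 .........s.ss....s.YYYYYYYYYYYYYYYYYYYYYYYYYYYYYYYYY...................Y...
190 ........ss......ss.YYYYYYYYYYYYYY...s.YYYYYYYYYYYYYYY........Y.............
192 .................sYYYYYYYYYYYY.s........s.YYYYYYYYYYY.....s................
194 ..........s.s...s.YYYYYYYYYYYs.......s..s..YYYYYYYYYYY....s.........YYYYY..
196 ..................YYYYYYYYYY.Y............Y.YYYYYYYYYY....ss....YYYYYYYYY..
198 .......ssss..
[... 802 characters left out ...]
...ssssssssss.......s..s...sssss.......................Y....
220 .....................ssssssss.....ssss....sss.............................Y
222 ......................ssssss#..s.s.s..s.s..................................
224 ............................ss..ssssssss..ss...............................
226 ........................ssssssssssssssssssssssss...........................
228 ......................sssssssssssssssssssssssssss..........................
230 ........s.ss.s.ss####sssssssssssssss.ss.sss.ssssss####.s....ss.............
232 .......s...ss.s.s####ssssssss.##########.ssssssss.####......s..............
234 .......ss....s..#####ssss.###################s.sss####..s....s.............
```

Run:
```python
from h import *
import pickle
w=pickle.load(open('w11.pkl','rb'))
h=cv2.cvtColor(w['frame'],cv2.COLOR_RGB2HSV);m=cv2.inRange(h,(17,140,60),(34,255,255))
pts=[]
for v in range(186,207):
    k=np.where(m[v,238:283])[0]+238; pts+= [(k.min()-.5,v),(k.max()+.5,v)]
(e,ax,an)=cv2.fitEllipse(np.array(pts,np.float32));print(e,ax,an)
print('ring',onz(w,e[0],e[1],.058),'r',ax[1]/2*np.linalg.norm(onz(w,e[0],e[1],.058)-w['origin'])/foc(w))
for zt in(.0815,.083):print('tip',onz(w,260.3,209,zt)-[0,.002,0],onz(w,260.3,224.5,zt+.044)-[0,.011,0])
```

```text
(260.25091552734375, 196.3127899169922) (36.09547805786133, 40.09477615356445) 179.355712890625
ring [0.53332604 0.21861897 0.058     ] r 0.015071470285278214
tip [0.53344125 0.21496432 0.0815    ] [0.53283109 0.21297435 0.1255    ]
tip [0.53339806 0.21550248 0.083     ] [0.53278142 0.21359903 0.127     ]
```

>>> apply_moves([
  [[0.012,0,0],[0,0,0]],
  [[0.012,0,0.05],[0,0,0]],
  [[0.012,0,0.09],[0,0,0]],
  [[0.012,0,0.12],[0,0,0]],
  [[0.012,0,0.12],[0,0,0]],
])

```text
clock: 18.9
tcp_pos: [0.5326, 0.221, 0.09]
orientation: [-2.136, -2.303, 0.003]
contact_force: [-0.0, -0.6, -1.1]
grip_width: 0.0145
gripper_force: 49.2
```

>>> apply_moves([
  [[0,0,0.015],[0,0,0]],
  [[0,0,0.03],[0,0,0]],
  [[0,0,0.045],[0,0,0]],
  [[0,0,0.045],[0,0,0]],
])

```text
clock: 19.4
tcp_pos: [0.5328, 0.2215, 0.0794]
orientation: [-2.136, -2.303, 0.0]
contact_force: [0.5, -0.8, -1.0]
grip_width: 0.0145
gripper_force: 49.3
```

>>> apply_moves([
  [[0,0,0.015],[0,0,0]],
  [[0,0,0.03],[0,0,0]],
  [[0,0,0.045],[0,0,0]],
  [[0,0,0.06],[0,0,0]],
  [[0,0,0.07],[0,0,0]],
  [[0,0,0.07],[0,0,0]],
])

```text
clock: 20.15
tcp_pos: [0.532, 0.2197, 0.0615]
orientation: [2.137, 2.302, -0.006]
contact_force: [-1.6, -4.9, 1.1]
grip_width: 0.0146
gripper_force: 49.6
```

>>> apply_moves([
  [[-0.006,-0.001,0],[0,0,0]],
  [[-0.006,-0.001,0.012],[0,0,0]],
  [[-0.006,-0.001,0.024],[0,0,0]],
  [[-0.006,-0.001,0.034],[0,0,0]],
  [[-0.006,-0.001,0.034],[0,0,0]],
])

```text
clock: 20.78
tcp_pos: [0.532, 0.2193, 0.0531]
orientation: [-2.137, -2.303, 0.003]
contact_force: [-2.3, -3.9, -0.5]
grip_width: 0.0145
gripper_force: 49.4
```

>>> apply_moves([
  [[-0.004,-0.001,0.004],[0,0,0]],
  [[-0.004,-0.001,0.008],[0,0,0]],
  [[-0.004,-0.001,0.01],[0,0,0]],
  [[-0.004,-0.001,0.01],[0,0,0]],
])

```text
clock: 21.28
tcp_pos: [0.5322, 0.2192, 0.0527]
orientation: [2.136, 2.303, -0.001]
contact_force: [-8.1, -6.2, 17.3]
grip_width: 0.0146
gripper_force: 51.2
```

>>> apply_moves([
  [[0,0,-0.006],[0,0,0]],
  [[0,0,-0.006],[0,0,0]],
  [[0,0,-0.006],[0,0,0]],
  [[0,0,-0.006],[0,0,0]],
  [[0,0,-0.006],[0,0,0]],
], jaw=0)

```text
clock: 21.9
tcp_pos: [0.5327, 0.219, 0.0526]
orientation: [-2.137, -2.303, -0.0]
contact_force: [-0.2, -0.4, -0.0]
grip_width: 0.0427
gripper_force: 0.0
```

>>> apply_moves([
  [[0,0,-0.1],[0,0,0]],
  [[0,0,-0.25],[0,0,0]],
  [[0,0,-0.45],[0,0,0]],
  [[0,0,-0.65],[0,0,0]],
  [[-0.3,0,-0.7],[0,0,0]],
  [[-0.5,0,-0.7],[0,0,0]],
  [[-0.5,0,-0.7],[0,0,0]],
  [[-0.5,0,-0.7],[0,0,0]],
])

```text
clock: 22.9
tcp_pos: [0.5419, 0.0944, 0.2278]
orientation: [-2.137, -2.302, -0.001]
contact_force: [-0.1, 0.0, 0.2]
grip_width: 0.0428
gripper_force: 0.0
```

Run:
```python
from h import *
import pickle
w=cam('wrist');print(telemetry.get_obs()['tcp_pos'])
for n,P in(('ring',[.5325,.2175,.058]),('grip',[.5325,.2175,.08]),('top',[.5325,.2175,.098])): print(n,proj(w,P))
u,v=map(int,proj(w,[.5325,.2175,.08]))
h=cv2.cvtColor(w['frame'],cv2.COLOR_RGB2HSV);m=cv2.inRange(h,(17,140,60),(34,255,255))
for y in range(max(0,v-28),v+28,2): print(y,''.join('Y' if m[y,x] else ('#' if h[y,x,2]<60 else ('s' if h[y,x,1]<70 else '.')) for x in range(u-35,u+35)))
s=cam('scene');h=cv2.cvtColor(s['frame'],cv2.COLOR_RGB2HSV);m=cv2.inRange(h,(17,180,60),(34,255,255))
u,v=map(int,proj(s,[.5325,.2175,.075]));print(u,v,[proj(s,[.5325,.2175,z]) for z in(.058,.098)])
for y in range(v-22,v+24): print(y,''.join('Y' if m[y,x] else ('#' if h[y,x,2]<50 else ('s' if h[y,x,1]<70 else '.')) for x in range(u-25,u+25)))
```

```text
[0.54179205 0.09556538 0.22780798]
ring (np.float64(259.5986023511787), np.float64(44.60750168882143))
grip (np.float64(259.6051951942961), np.float64(40.30388788358809))
top (np.float64(259.61138466776066), np.float64(36.263581907032886))
12 ........................YY.......................YYYY..YYYYYYYYYYYYYYY
14 ......................YYYY.........................YYYYYYYYYYYYYYYYYYY
16 ......................YYYY.........................YYYYYYYYYYYYYYYYYYY
18 .......................YYY..YYYY.Y.YY.YYYYYY.......YYYYYYYYYYYYYYYYYYY
20 .......................YYY...YYYYYYYYYYYYYYY.......YYYYYYYYYYYYYYYYYYY
22 ......................YYY...YYYYYYYYYYYYYYYY......YYYYYYYYYYYYYYYY....
24 ........................YY....YYYYYYYYYYYYY.......YY....YYYYYYYYYYY...
26 .......................YY...YYYYY.YYYYYYYYY........Y...YYYYYYYYYY.....
28 ........................Y...YYY#########.YYY.............YYY..........
30 .............................##############..............YY...........
32 ............................###############YY.........................
34 .........................YY################
[... 3182 characters left out ...]
........YYYYYYYYYYYYYYYsss..............
200 ..................YYY..........YYsss...s..........
201 .....................sssss..ss.s.sss..............
202 .....................sssssssssss.sss..............
203 .....................sssssssssss.sss..............
204 .....................sssssssssssssss..............
205 Y............Y.......sssssssssssssss..............
206 .......Y.............sssssssssssssss..............
207 ..................Y..sssssssssssssss...........Y..
208 .Y...................sssssssssssssss..............
209 .........Y...........sssssssssssssss..............
210 .....................sssssssssssssss..............
211 .....................sssssssssssssss..............
```

The collar sits on the ring and the pin is upright. The gate is in place and the gripper is clear, so I'm handing in.

```bash
python3 -c "
from h import *
print(job.hand_in())"
```

```text
the job is handed in; nothing more can be done
None
```

I handed the job in with the gate laid on the hinge post and in the keeper notch, the pin seated with its collar on the ring, and the gripper clear. The last images showed the collar flat on the ring and the pin upright. No verdict came back, and I did not check the jars again after inserting the pin.

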